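# Put the vial turret into hand drive and index it

## Task

Put the small vial turret into hand drive: hold the change knob on top and ease it down lightly while rocking it to and fro until its teeth drop into the toothed ring below, then push it fully home without ever forcing tooth against tooth. With the gear in mesh, turn the knob until the one empty pocket of the turret lines up with the pointer on the stand, then let go; turn the turret only by the knob, not by pushing its disc or vials, and leave the jar, vials, dish and spanner where they are.

Things in the scene. Friction and masses are not known exactly. Their poses are not given: they have to be found in the camera images.
- stand: Fixed grey stand: a round foot plate 112 mm across, 12 mm high; origin at the centre of its underside, on the turret's upright axis. On its -x axis, 60 mm from the centre, stands the steel index pointer, an 8 mm square post 30 mm high. On its -y axis, 66 mm out, a post carries the head. A bottle box 0.31 m high is close behind, an extraction hood above: come in with the TCP about 0.37 m up.
- head: Fixed head, same origin and axes as the stand, but up to 2 mm higher or lower from case to case. Its post (16 mm thick, at y = -66 mm) carries a grey arm, 26 mm wide, z = 85 to 99 mm, ending over the turret in a bush on the axis, 28 mm across, top at z = 103 mm. Only the knob stands higher.
- knob: Change knob: upright black fluted knob 37 mm in diameter, 32 mm high; origin at the centre of its top (axes do not turn with it: its angle is not told). Slides 22 mm in the bush, turns freely, stays where left (3 N sliding friction). Top 165 mm over the head's origin at the upper stop, starts within 5 mm of it; hard stop at 143 mm (home). 8 mm or more free below the knob.
- knob_home (a point): Point on the axis, fixed to the head, where the centre of the knob's top lies when the knob is fully home.
- knob_teeth (a point): Centre of the lower ends of the knob's 6 teeth, under the arm (slides with the knob): evenly spaced, pointing down, 6.2 mm wide, 12 mm long, 26 mm from the axis. They meet the ring's tooth tops when the knob is 11 to 15 mm below its upper stop; from there 7 to 11 mm remain to home. Where they stand round the axis is not told.
- crown: Steel ring on the turret, turning with it: 6 evenly spaced upright teeth (60 deg pitch, 17 mm wide, 12 mm high, 26 mm from the axis; the gaps between leave the knob's teeth 1.5 mm of play). Origin on the axis level with the stand's underside; tooth tops 50 mm above. Floats on a spring of 4 N/mm: tooth on tooth it yields downward up to 10 mm and comes back.
- crown_tops (a point): Centre of the ring's tooth tops. Pressed tooth on tooth at 3 to 9 N, the knob's teeth slide round over the still ring; over about 15 N the ring may be dragged along and not mesh; over 20 N is forcing. When teeth find gaps, the ring springs up and the pressing force falls away.
- turret: The turret: aluminium disc 106 mm across, z = 14 to 20 mm over its origin (on the axis, level with the stand's underside), with 8 pockets 43.5 mm from the axis; seven hold clear vials 12 mm thick reaching to z = 53 mm, the one on its -x axis is empty. The robot must not touch it. Stays where left (0.075 N m of friction).
- empty_pocket (a point): Centre of the empty pocket, 43.5 mm from the axis, 30 mm above the stand's underside, turning with the turret. Starts 0.4 to 1.3 rad counter-clockwise (from above) of the index point, so turn it clockwise. In mesh it follows the knob one to one with about 0.07 rad of play; the turret can turn 3 rad either way.
- index (a point): Index point fixed to the stand, 43.5 mm from the axis on the line to the pointer, 30 mm above the underside: the empty pocket must come here.
- septa_jar: Bystander: low clear jar with white lid, 46 mm across, 36 mm high, origin under its centre, loose.
- vial_a: Bystander: sample vial 28 mm across, 96 mm high, origin under its centre, loose, standing.
- vial_b: Bystander: sample vial 28 mm across, 96 mm high, origin under its centre, loose, standing.
- steel_dish: Bystander: shallow steel dish with nuts, 63 mm across, 11 mm high, origin under its centre, beside the stand's post, loose.
- spanner_1: Bystander: open-ended spanner 122 mm long, 4 mm thick, lying loose, origin under its centre.
There are look-alikes about, which are no part of the job. Leave any orange look-alike of the stand alone.

How it is judged:
By the outcome, as a careful person would: the job done as asked, in the order asked, and still so for the second after the job is handed in, with the robot touching nothing.
It also fails if it takes over 48 s, if anything falls off the work surface, if the arm or the gripper's body presses on something with over 40 N, if the wrist force passes 120 N, or if a joint passes its speed limit or range.

## Robot

A 6-joint arm with a two-finger parallel gripper is mounted at the origin on a cart in front of the work surface, level with it; the furniture and walls round the work are solid. World frame = base frame: x ahead of the robot, y to its left, z up, the work surface at z = 0. Lengths are in mm, angles in rad, forces in N, time in s.
With the tool pointing down it reaches from about 250 to 800 mm from the base axis. Payload 3.9 kg.
Tool frame: the origin (TCP) lies between the finger pads, 19 mm behind the fingertips; this is the grasp point; z points along the fingers, y is the line along which they close (so a half turn about z gives the same grasp; the last joint's range is limited). The gripper opens to 85 mm and grips with 20 to 120 N. Pads are 22 mm wide; open, the fingers measure 114 mm over their backs; the gripper's body (76 mm by 85 mm) begins 54 mm behind the grasp point. The pads swing forward as they close: fully open they stand 13 mm farther back than shut.
Start: joints at [-1.338, 0.26, -0.138, 1.173, 0, 1.571], TCP at [121.115, -510.829, 250.004] pointing down, gripper open.
Joint ranges: [-2.78, 2.78], [-0.83, 1.72], [-1.28, 1.37], [-1.9, 2.12], [-1.57, 1.48], [-3.14, 3.14]. Speed limits (rad/s): [2.57, 2.57, 3.14, 3.14, 3.14, 3.14].

## Interface

Orientations are given as [roll, pitch, yaw] about the fixed x, y, z axes, in that order (R = Rz(yaw) Ry(pitch) Rx(roll)).
In Python, from rig import read_state, grab_frame, hand_in gives the robot as it stands.
- The arm moves only by the tool drive_tool, never from a script. Its argument "series" is a list of rows, each an object of numbers: "dx", "dy", "dz": the shift along the tool's x, y, z in cm; "twist": the turn about the tool's z in rad. A call has 1 to 20 rows; each row is the pose to reach, as a shift and turn from the pose commanded when the call began, along the tool's axes at that moment; what a row does not reach only later rows make up. A row lasts 1/8 s, in which the tool goes at most 62.5 mm and 10.7 degrees, less where a joint would pass 70% of its speed; a pose out of reach is approached as far as the arm can. A call with a gripper value outside its range is refused whole. "jaw" is the gripper's target within -1 to 1 (fully open at 1, half-way at 0, shut at -1), set as the call begins (left out, the last holds). The fingers move at their own pace and stop on an object; the grip force is fixed at half the most. Time passes only in rows, so rows that repeat a pose let the fingers close. It gives the time, the measured TCP pose, the force, the opening and the grip force at its end, in the units of the state.
- read_state(): the state, without advancing time (a new reading comes with each control period).
- grab_frame(name): name is "scene" or "top" or "wrist"; returns a dict with "color" (480x640x3 uint8, red, green, blue), "z_map" (480x640 float32, mm along the optical axis (not along the pixel's ray), 0 where there is no reading), "fov_y" (degrees; the focal length in pixels is half the picture's height over the tangent of half this angle, whatever the lens; pixels are square), "cx", "cy" (the principal point, pixels), "rvec" (rotation vector, rad) and "tvec" (3), from world to camera coordinates, as OpenCV has them; the wrist camera has in their place "mount" (4x4, takes a point from camera to tool coordinates, whose origin is the TCP and whose axes are the flange's). Camera axes: x right, y down, z forward; pixel columns grow to the right and rows downward; lengths in mm; the calibration is good to about 2 mm. A picture is of the moment at which its call begins: read the wrist's pose just before it.
- hand_in(): hands the job in; it is judged then, once.
The state is a dict: "t": time; "joint_pos": joint angles; "joint_velocities": joint speeds; "tau": joint torques, N m; "tcp_pos": TCP position; "eef_rot": TCP orientation; "force": force on the tool from outside, world axes, zero at the start; "moment": the same for the moment, N m; "width": finger opening in mm; "finger_force": force on a finger pad.
Only numpy, scipy, OpenCV 4.12 (cv2) and the standard library are available. Lean on these libraries where they do the work, as an engineer would, in place of code of your own. Each camera call takes 0.05 s, during which the arm holds its last target. There are 200 camera calls.

## Working session

There is one attempt and no reset: what is moved stays moved. The work goes in short steps, Python scripts to look and compute and a tool call to move; the robot and the scene stay as the last step left them, time stands still between calls to the robot, and variables do not carry over. Pictures are saved under pics/ and viewed, at most 10 in all, crops included, and the job is handed in when it is done.

Besides the shell and the picture viewer there is one more tool, called after "Request:" as a command line: name --argument value ..., lists and objects as JSON in quotes. drive_tool: Moves the arm, as the interface text tells. Its arguments: {"type":"object","properties":{"series":{"type":"array","items":{"type":"object","properties":{"dx":{"type":"number"},"dy":{"type":"number"},"dz":{"type":"number"},"twist":{"type":"number"}}}},"jaw":{"type":"number"}},"required":["series"]}

```bash
ls; mkdir -p pics
cat > h.py <<'E'
import numpy as np, cv2
from rig import read_state, grab_frame, hand_in
from scipy.spatial.transform import Rotation as R
def K(f):
    fl=240/np.tan(np.radians(f['fov_y'])/2); return fl
def pose(f,s=None):
    # returns Rwc, C (cam->world)
    if 'mount' in f:
        T=np.eye(4);T[:3,:3]=R.from_euler('xyz',s['eef_rot']).as_matrix();T[:3,3]=s['tcp_pos']
        M=T@np.array(f['mount']); return M[:3,:3],M[:3,3]
    Rm=R.from_rotvec(np.ravel(f['rvec'])).as_matrix(); return Rm.T,-Rm.T@np.ravel(f['tvec'])
def ray(f,u,v,s=None):
    A,C=pose(f,s);d=A@np.array([(u-f['cx'])/K(f),(v-f['cy'])/K(f),1]);return C,d
def depthpt(f,u,v,s=None):
    C,d=ray(f,u,v,s);return C+d*f['z_map'][int(round(v)),int(round(u))]
def atz(f,u,v,z,s=None):
    C,d=ray(f,u,v,s);return C+d*(z-C[2])/d[2]
def proj(f,p,s=None):
    A,C=pose(f,s);q=A.T@(np.asarray(p)-C);return f['cx']+K(f)*q[0]/q[2],f['cy']+K(f)*q[1]/q[2]
def save(n,c): cv2.imwrite('pics/'+n,cv2.cvtColor(c,cv2.COLOR_RGB2BGR))
def tri(*rs):
    A=np.zeros((3,3));b=np.zeros(3)
    for C,d in rs:
        d=d/np.linalg.norm(d);P=np.eye(3)-np.outer(d,d);A+=P;b+=P@C
    return np.linalg.solve(A,b)
E
python3 - <<'E'
from h import *
s=read_state();print(s)
import pickle
for n in ['scene','top']:
    f=grab_frame(n);pickle.dump(f,open(n+'.pkl','wb'));save(n+'.png',f['color']);print(n,f['fov_y'],pose(f))
E
```

```text
pics
{'t': 0.0, 'joint_pos': array([-1.33797667e+00,  2.60697799e-01, -1.39396588e-01,  1.17267552e+00,
       -1.09748860e-05,  1.57076792e+00]), 'joint_velocities': array([-0.00016067,  0.00112065, -0.00131942, -0.00061799,  0.00188601,
       -0.00035553]), 'tau': array([ 9.33348383e-04, -4.05668128e+01,  2.53926033e+01,  1.87229540e-02,
       -3.35916809e-05,  5.40067457e-08]), 'tcp_pos': array([ 120.97652226, -510.20640021,  249.14721472]), 'eef_rot': array([-3.13961907e+00,  1.09188059e-05,  2.32848084e-01]), 'force': array([-0.31580642, -0.16095898, -0.70613953]), 'moment': array([-0.00644771, -0.02539839,  0.00478743]), 'finger_force': 0.0, 'width': 85.28144865892389}
scene 55.856940433358425 (array([[ 0.88953566, -0.21112617,  0.40515681],
       [-0.45670266, -0.38723153,  0.80092098],
       [-0.01220589, -0.89748397, -0.44087815]]), array([ 210.24016847, -666.64467958,  520.42189595]))
top 50.590770582981335 (array([[-0.09310084, -0.97522423,  0.20067371],
       [-0.99565484,  0.09157851, -0.01687674],
       [-0.0019188 , -0.20137299, -0.97951275]]), array([ 385.07059709,   42.27140459, 1130.35950348]))
```

View pics/scene.png

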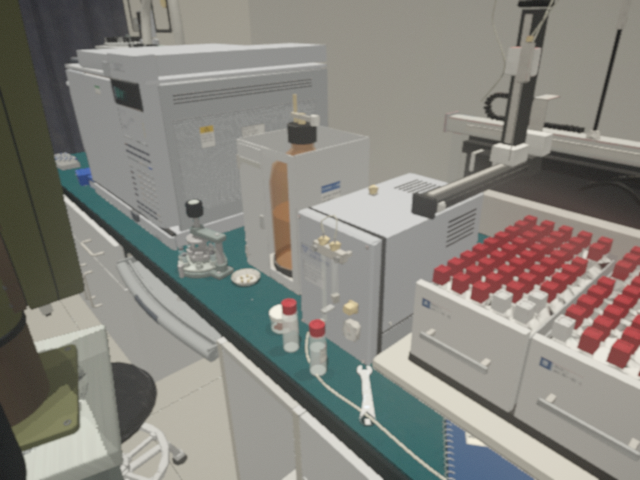

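View pics/top.png

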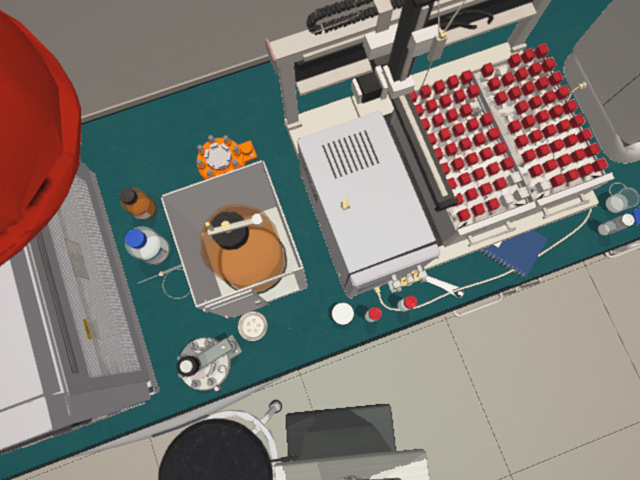

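The pictures show two candidates. The grey stand is at top (204,363) / scene (200,250), with its black knob at top (188,366) / scene (194,208). The orange look-alike is at top (225,157). The grey one fits the description. The bottle box with the brown flask stands just behind it, and the dish is at top (252,326).

Run:
```python
from h import *
import pickle
t=pickle.load(open('top.pkl','rb'));c=pickle.load(open('scene.pkl','rb'))
a=cv2.resize(t['color'][325:405,160:260],(800,640),interpolation=3)[:600][:, :]
a=cv2.resize(t['color'][330:400,170:240],(400,400),interpolation=3)
b=cv2.resize(c['color'][190:290,160:260],(400,400),interpolation=3)
save('crop1.png',np.hstack([a,b]))
for f,u,v in [(t,188,366),(t,215,350),(c,194,203),(c,200,268)]: print(u,v,depthpt(f,u,v).round(1))
print(tri(ray(t,188,366),ray(c,194,203)).round(1))
```

```text
188 366 [370.7 288.4 157.7]
215 350 [395.8 248.2 101.1]
194 203 [369.6 280.4 162.5]
200 268 [355.5 245.4  22. ]
[370.8 287.9 159.7]
```

View pics/crop1.png

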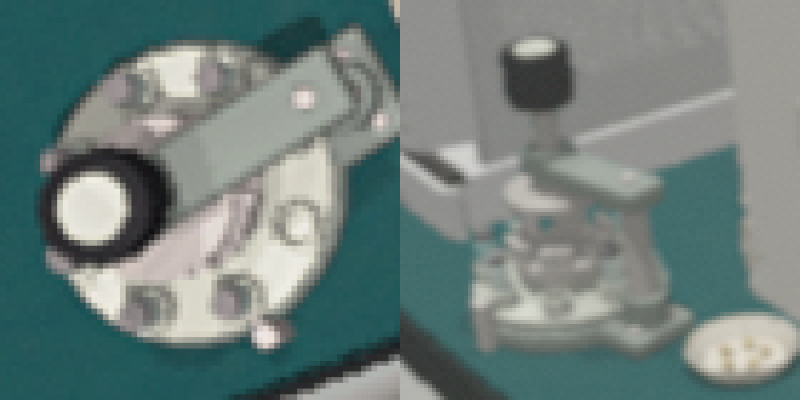

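The crop confirms the grey stand. The knob's white-capped top is at top-image (186,366) / scene (194,202), the pointer top at (217,388), the empty pocket at about (222,369) and the head's post at about (234,346).

Run:
```python
from h import *
import pickle
t=pickle.load(open('top.pkl','rb'));c=pickle.load(open('scene.pkl','rb'))
P=tri(ray(t,186.1,366.4),ray(c,194,201.7));print('knob',P.round(1), depthpt(t,186,366).round(1))
# knob from depth cloud
for f,r in [(t,(345,385,165,210)),(c,(195,225,180,210))]:
    pts=np.array([depthpt(f,u,v) for v in range(r[0],r[1]) for u in range(r[2],r[3]) if f['z_map'][v,u]>0])
    q=pts[(pts[:,2]>140)&(np.hypot(pts[:,0]-P[0],pts[:,1]-P[1])<30)]
    top=q[q[:,2]>np.percentile(q[:,2],90)-4]
    print(len(q),np.percentile(q[:,2],[5,50,90,99]).round(1),top.mean(0).round(1),(top.min(0)+top.max(0))[:2]/2)
ptr=atz(t,216.9,388.1,30);pk=atz(t,222,368.9,20);post=atz(t,232,348,99)
print(ptr.round(1),pk.round(1),post.round(1))
C=P[:2]
ang=lambda p:np.arctan2(*(p[:2]-C)[::-1])
print('r',np.linalg.norm(ptr[:2]-C),np.linalg.norm(pk[:2]-C),np.linalg.norm(post[:2]-C))
print('ang',ang(ptr),ang(pk),ang(post),'diff',ang(pk)-ang(ptr))
f=t;# disc/foot fit: edges of foot
pts=np.array([depthpt(f,u,v) for v in range(325,405) for u in range(165,250)])
for lo,hi in [(5,27),(50,60),(95,106)]:
    q=pts[(pts[:,2]>lo)&(pts[:,2]<hi)];
    if len(q): print(lo,len(q),q.min(0).round(1),q.max(0).round(1),np.median(q,0).round(1))
s=read_state();print('yaw',s['eef_rot'])
# obstacles tall near knob
for f in (t,c):
    v,u=np.mgrid[0:480:2,0:640:2];
    A,Cc=pose(f);d=np.stack([(u-f['cx'])/K(f),(v-f['cy'])/K(f),np.ones(u.shape)],-1)@A.T
    W=(Cc+d*f['z_map'][::2,::2,None])[f['z_map'][::2,::2]>0]
    n=W[(np.hypot(W[:,0]-C[0],W[:,1]-C[1])<220)&(W[:,2]>170)]
    h,xe,ye=np.histogram2d(n[:,0],n[:,1],bins=[np.arange(140,601,40),np.arange(60,521,40)])
    print(xe[:-1],ye[:-1]);print(h.astype(int));print(n[:,2].max())
```

```text
knob [371.1 290.8 161.6] [371.1 291.1 161.8]
371 [147.6 162.4 165.  167. ] [371.  291.2 163.3] [370.6083237 291.6441262]
240 [141.7 155.1 162.  162.9] [370.1 288.1 161.3] [370.54870251 290.01807055]
[318.4 262.5  30. ] [356.  251.6  20. ] [396.5 214.7  99. ]
r 59.87210364951586 42.0191351289741 80.27190169793592
ang -2.648517876388305 -1.9382459557194274 -1.2484972205346898 diff 0.7102719206688777
5 1189 [289.2 190.5   5. ] [458.3 376.5  26.9] [374.2 264.   18.8]
50 143 [326.3 263.   50.1] [416.6 336.6  59.5] [362.8 302.9  53.7]
95 481 [360.5 216.5  95.2] [415.8 288.1 105.8] [390.7 251.9 100.2]
yaw [-3.13977432e+00 -1.45222031e-05  2.32741991e-01]
[140 180 220 260 300 340 380 420 460 500 540] [ 60 100 140 180 220 260 300 340 380 420 460]
[[  0   0   0   0   0   0   0   0   0   0   0]
 [  0   0   0   0   0   0   0   0   0   0   0]
 [  0   0   0   0   0   0   0   0   0   0   0]
 [  0   0   0   0   0   0   0   0   1  52  33]
 [  0   0   0   0   0   0   0   0 624 220   1]
 [  0   0   0   0   0   0   0   0 706 228   1]
 [  0   0   0   0   0   0   0   0 642 219   0]
 [  0   0   0   0  24   0   0   0 315 448   0]
 [  0  15  86 147 676   0   0   0   0 693   0]
 [  0  12 135 528 757   0   0   0   0 445   0]
 [  0   0  41 607 571  43   0   0   0   0   0]]
836.9914638660487
[140 180 220 260 300 340 380 420 460 500 540] [ 60 100 140 180 220 260 300 340 380 420 460]
[[  0   0   0   0   0   0   0   0   0   0   0]
 [  0   0   0   0   0   0   0   0   0   0   0]
 [  0   0   0   0   0   0   0   0   0   0   0]
 [  0   0   0   0   0   0   0   0   2 157 162]
 [  0   0   0   0   0   0   0   0 635  71   5]
 [  0   0   0   0   0   0   0   0 589   7   3]
 [  0   0   0   0   0   0   0   0 543  10  11]
 [  0   0   0   0   0   0   0   0 251 260   7]
 [  0  22 185 174  52   0   0   0   1 467   0]
 [  0  22 134  21  97   0   0   0   0 292   0]
 [  0   0  11   5  37  48   0   0   0   0   0]]
456.62195140953116
```

```bash
cat >> h.py <<'E'
def shift(target,yaw=None,s=None):
    s=s or read_state();A=R.from_euler('xyz',s['eef_rot']).as_matrix()
    return (A.T@(np.asarray(target)-s['tcp_pos'])/10).round(3)
E
python3 - <<'E'
from h import *
import pickle
wp=[np.array(p,float) for p in [(121,-511,370),(285,-200,370),(330,150,370),(371,291,370)]]
for p in wp: print(shift(p))
W=[]
for n in ('top','scene'):
    f=pickle.load(open(n+'.pkl','rb'));v,u=np.mgrid[0:480:2,0:640:2]
    A,Cc=pose(f);d=np.stack([(u-f['cx'])/K(f),(v-f['cy'])/K(f),np.ones(u.shape)],-1)@A.T
    m=f['z_map'][::2,::2]>0;W.append((Cc+d*f['z_map'][::2,::2,None])[m])
W=np.vstack(W)
for a,b in zip(wp,wp[1:]):
  for k in np.linspace(0,1,5):
    p=a+k*(b-a);n=W[np.hypot(*(W[:,:2]-p[:2]).T)<110];n=n[n[:,2]>150];print(p.round(),n[:,2].max() if len(n) else None,len(n))
E
```

```text
[ -0.014   0.052 -12.077]
[ 23.117 -26.427 -12.029]
[ 35.568 -59.446 -11.968]
[ 42.809 -72.22  -11.945]
[ 121. -511.  370.] 395.093234793543 332
[ 162. -433.  370.] 395.093234793543 332
[ 203. -356.  370.] None 0
[ 244. -278.  370.] None 0
[ 285. -200.  370.] None 0
[ 285. -200.  370.] None 0
[ 296. -112.  370.] None 0
[308. -25. 370.] None 0
[319.  62. 370.] None 0
[330. 150. 370.] None 0
[330. 150. 370.] None 0
[340. 185. 370.] 166.13664488075278 74
[350. 220. 370.] 812.4875101456932 147
[361. 256. 370.] 814.9704605734219 294
[371. 291. 370.] 814.9704605734219 1512
```

Request:
drive_tool --series '[{"dx":0,"dy":0,"dz":-6},{"dx":4,"dy":-4.5,"dz":-9,"twist":-0.15},{"dx":8,"dy":-9,"dz":-12,"twist":-0.3},{"dx":12,"dy":-13.5,"dz":-12,"twist":-0.5},{"dx":16,"dy":-18,"dz":-12,"twist":-0.65},{"dx":20,"dy":-22.5,"dz":-12,"twist":-0.8},{"dx":23,"dy":-26.5,"dz":-12,"twist":-0.95},{"dx":25,"dy":-32,"dz":-12,"twist":-1.1},{"dx":27,"dy":-37,"dz":-12,"twist":-1.3},{"dx":29,"dy":-42,"dz":-12,"twist":-1.5},{"dx":31,"dy":-47,"dz":-12,"twist":-1.65},{"dx":33,"dy":-52,"dz":-12,"twist":-1.8},{"dx":34,"dy":-56,"dz":-12,"twist":-2.0},{"dx":35.5,"dy":-59.5,"dz":-12,"twist":-2.2},{"dx":35.5,"dy":-59.5,"dz":-12,"twist":-2.4},{"dx":35.5,"dy":-59.5,"dz":-12,"twist":-2.6}]'

```text
invalid input
```

Run:
```python
from h import *
import pickle
s=read_state();f=grab_frame('wrist');pickle.dump((s,f),open('w1.pkl','wb'))
print(s['t'],s['joint_pos'].round(3),s['tcp_pos'],s['eef_rot'],np.array(f['mount']).round(2),f['fov_y'])
print(proj(f,[371,291,161],s),proj(f,[318,262,30],s))
save('w1.png',f['color'])
```

```text
0.1 [-1.338  0.261 -0.139  1.173  0.     1.571] [ 120.97169376 -510.25173414  249.2295133 ] [-3.13977432e+00 -1.45222031e-05  2.32741991e-01] [[-0.0000e+00 -9.6000e-01 -2.8000e-01  7.1330e+01]
 [ 1.0000e+00 -0.0000e+00  0.0000e+00 -8.0000e-02]
 [-0.0000e+00 -2.8000e-01  9.6000e-01 -1.2427e+02]
 [ 0.0000e+00  0.0000e+00  0.0000e+00  1.0000e+00]] 65.31171708123466
(np.float64(-2253.964419966053), np.float64(-1193.860758009117)) (np.float64(-751.5927124948904), np.float64(-342.1405537211563))
```

Request:
drive_tool --jaw 1 --series '[{"dx":0,"dy":0,"dz":-6,"twist":0},{"dx":4,"dy":-4.5,"dz":-9,"twist":-0.15},{"dx":8,"dy":-9,"dz":-12,"twist":-0.3},{"dx":12,"dy":-13.5,"dz":-12,"twist":-0.5},{"dx":16,"dy":-18,"dz":-12,"twist":-0.65},{"dx":20,"dy":-22.5,"dz":-12,"twist":-0.8},{"dx":23,"dy":-26.5,"dz":-12,"twist":-0.95}]'

```text
t: 1.02
tcp_pos: [284.2, -197.9, 369.9]
eef_rot: [3.141, -0.0, 1.188]
force: [1.5, -0.1, -0.9]
width: 85.6
finger_force: 0.0
```

Run:
```python
from h import *
print(read_state()['joint_pos'].round(3),shift([330,150,370]),shift([355,240,370]),shift([371,291,370]))
```

```text
[-0.609 -0.078 -0.211  1.437  0.     1.345] [ 3.3984e+01 -8.7430e+00 -2.0000e-03] [43.267 -9.784 -0.   ] [ 4.8595e+01 -1.0204e+01  1.0000e-03]
```

Request:
drive_tool --series '[{"dx":5,"dy":-1.3,"dz":0,"twist":-0.15},{"dx":10,"dy":-2.6,"dz":0,"twist":-0.3},{"dx":15,"dy":-3.9,"dz":0,"twist":-0.45},{"dx":20,"dy":-5.2,"dz":0,"twist":-0.6},{"dx":25,"dy":-6.5,"dz":0,"twist":-0.75},{"dx":30,"dy":-7.8,"dz":0,"twist":-0.9},{"dx":34,"dy":-8.7,"dz":0,"twist":-1.05},{"dx":38,"dy":-9.2,"dz":0,"twist":-1.2},{"dx":42,"dy":-9.6,"dz":0,"twist":-1.35},{"dx":46,"dy":-10,"dz":0,"twist":-1.5},{"dx":48.6,"dy":-10.2,"dz":0,"twist":-1.65},{"dx":48.6,"dy":-10.2,"dz":0,"twist":-1.8},{"dx":48.6,"dy":-10.2,"dz":0,"twist":-1.8}]'

```text
t: 2.65
tcp_pos: [373.1, 288.7, 369.5]
eef_rot: [-3.141, -0.001, 2.982]
force: [0.6, -0.5, 1.4]
width: 85.3
finger_force: 0.0
```

Run:
```python
from h import *
import pickle
s=read_state();f=grab_frame('wrist');pickle.dump((s,f),open('w1.pkl','wb'))
print(s['t'],s['joint_pos'].round(3),s['tcp_pos'],s['eef_rot'],f['fov_y'])
for p in ([371,291,161],[318,262,30],[356,251.6,20]): print(np.round(proj(f,p,s)))
save('w1.png',f['color'])
```

```text
2.65 [ 0.659  0.145  0.021  1.449 -0.     0.819] [373.05464826 288.71102003 369.49373154] [-3.14064228e+00 -8.43456713e-04  2.98161715e+00] 65.31171708123466
[320. 207.]
[289. 146.]
[287. 178.]
```

View pics/w1.png

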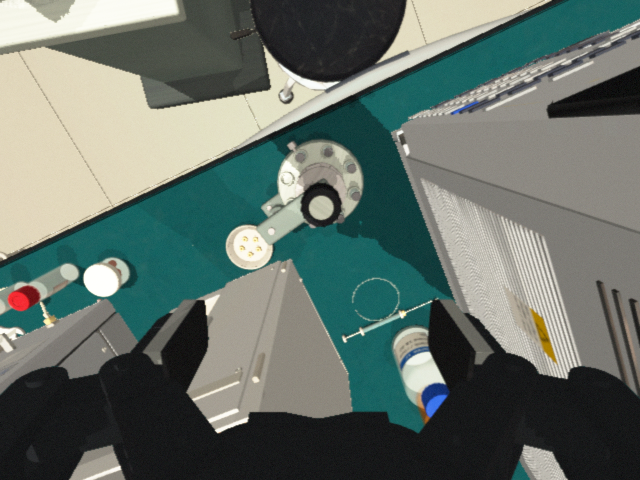

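The wrist view shows the knob at (320,205), the pointer at about (292,146) and the empty pocket at about (288,178). I'll take an enlarged crop.

Run:
```python
from h import *
import pickle
s,f=pickle.load(open('w1.pkl','rb'))
save('w1c.png',cv2.resize(f['color'][132:232,250:380],(780,600),interpolation=3))
```

```text
(no output)
```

View pics/w1c.png

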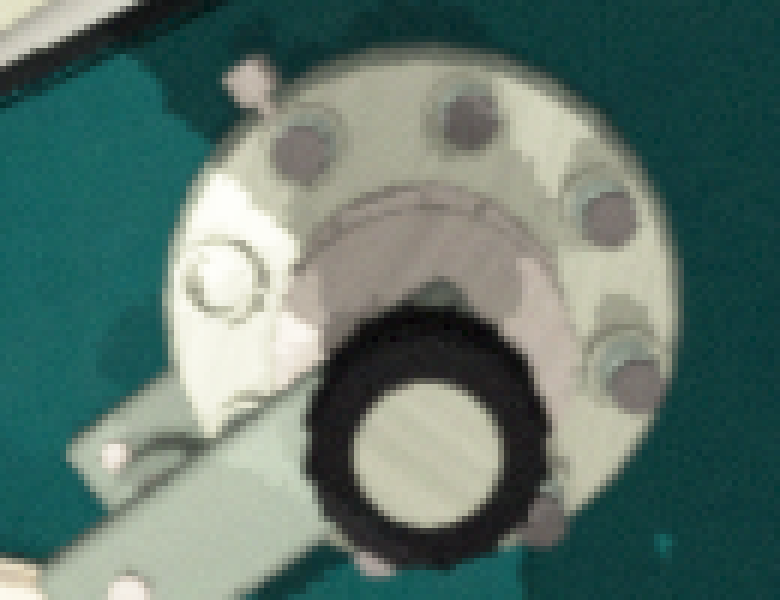

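The crop has scale 6. The knob cap is at (428,454), the pointer top at (247,82) and the empty pocket at (228,280). The vial tops are at (303,152), (470,122), (608,217), (635,385) and (545,517). I'll fit these.

Run:
```python
from h import *
import pickle
from scipy.optimize import least_squares
s,f=pickle.load(open('w1.pkl','rb'));t=pickle.load(open('top.pkl','rb'));c=pickle.load(open('scene.pkl','rb'))
px=lambda x,y:(250+(x+.5)/6-.5,132+(y+.5)/6-.5)
kn=px(428,454)
print('knob tri',tri(ray(f,*kn,s),ray(c,194,201.7)).round(1),tri(ray(f,*kn,s),ray(t,186.1,366.4)).round(1),tri(ray(f,*kn,s),ray(c,194,201.7),ray(t,186.1,366.4)).round(1),'depth',depthpt(f,*kn,s).round(1))
print('knob at 162',atz(f,*kn,162,s).round(1))
v=[px(*p) for p in [(303,152),(470,122),(608,217),(635,385),(545,517)]];pk=px(228,280);pt=px(247,82)
V=[atz(f,*p,53,s)[:2] for p in v];PK=atz(f,*pk,20,s)[:2];PT=atz(f,*pt,30,s)[:2]
def m(q,k): a=q[2]+k*np.pi/4; return q[:2]+43.5*np.array([np.cos(a),np.sin(a)])
# view from above (wrist image x~ -world y?) try both senses
for sg in (1,-1):
    r=least_squares(lambda q:np.concatenate([m(q,0)-PK]+[m(q,sg*(i+1))-V[i] for i in range(5)]),[371,291,-1.9])
    print(sg,r.cost,r.x.round(3),r.fun.round(1))
    if r.cost<60:
        d=PT-r.x[:2];a=np.arctan2(d[1],d[0]);print('ptr r',np.hypot(*d),a,'clockwise turn',r.x[2]-a)
print(PT)
```

```text
knob tri [371.6 291.6 161.2] [370.8 291.3 161.5] [371.2 291.3 161.3] depth [370.8 291.7 163.4]
knob at 162 [371.  291.6 162. ]
1 6433.476209692138 [351.663 310.295  -2.737] [-45.   40.9   4.3  -4.4  38.  -36.6  39.3 -36.5   5.5  -4.  -42.   40.7]
-1 2.777813777261544 [371.057 291.814  -1.927] [-0.8 -1.3  0.3 -0.6 -0.4  0.1  0.2  0.8  0.   1.2  0.7 -0.1]
ptr r 60.40932451173759 -2.6685980967417917 clockwise turn 0.7416012148056446
[317.28055082 264.29382872]
```

Run:
```python
from h import *
print(shift([371.1,291.7,180]),shift([371.1,291.7,149]),read_state()['tcp_pos'])
```

```text
[ 0.232  0.301 18.969] [ 0.23   0.303 22.069] [373.03267788 288.46367657 369.69294336]
```

Request:
drive_tool --series '[{"dx":0.23,"dy":0.3,"dz":5,"twist":0},{"dx":0.23,"dy":0.3,"dz":10,"twist":0},{"dx":0.23,"dy":0.3,"dz":15,"twist":0},{"dx":0.23,"dy":0.3,"dz":18,"twist":0},{"dx":0.23,"dy":0.3,"dz":20,"twist":0},{"dx":0.23,"dy":0.3,"dz":22,"twist":0},{"dx":0.23,"dy":0.3,"dz":22,"twist":0}]'

```text
t: 3.58
tcp_pos: [370.3, 290.6, 148.9]
eef_rot: [-3.139, -0.002, 2.98]
force: [-0.5, -0.2, 0.8]
width: 85.5
finger_force: 0.0
```

Run:
```python
from h import *
import pickle
s=read_state();f=grab_frame('wrist');pickle.dump((s,f),open('w2.pkl','wb'))
print(s['t'],s['tcp_pos'],s['eef_rot'],s['force'],shift([371.1,291.7,149]))
print(np.round(proj(f,[371.1,291.7,162],s)),np.round(proj(f,s['tcp_pos'],s)))
save('w2.png',f['color'])
```

```text
3.575 [370.31040233 290.6006844  148.92645393] [-3.13917048e+00 -2.22638439e-03  2.98045400e+00] [-0.51094176 -0.15107305  0.83826812] [-0.     0.049  0.094]
[321. 348.] [318. 327.]
```

View pics/w2.png

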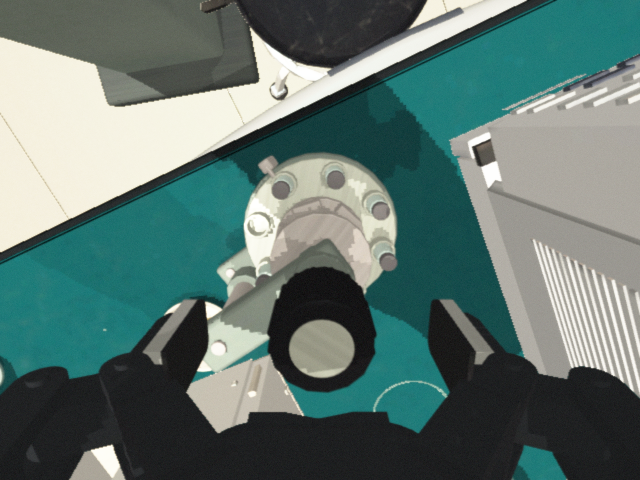

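The knob cap sits at (322,349) as predicted, centred between the fingers, which are clear of the arm. Closing now.

Request:
drive_tool --jaw -1 --series '[{"dx":0,"dy":0.05,"dz":0,"twist":0},{"dx":0,"dy":0.05,"dz":0,"twist":0},{"dx":0,"dy":0.05,"dz":0,"twist":0},{"dx":0,"dy":0.05,"dz":0,"twist":0},{"dx":0,"dy":0.05,"dz":0,"twist":0},{"dx":0,"dy":0.05,"dz":0,"twist":0},{"dx":0,"dy":0.05,"dz":0,"twist":0},{"dx":0,"dy":0.05,"dz":0,"twist":0}]'

```text
t: 4.62
tcp_pos: [371.7, 291.6, 149.9]
eef_rot: [-3.14, 0.001, 2.982]
force: [1.5, -5.3, 1.8]
width: 35.7
finger_force: 59.8
```

Request:
drive_tool --series '[{"dx":0,"dy":-0.03,"dz":0.15,"twist":0},{"dx":0,"dy":-0.03,"dz":0.3,"twist":0},{"dx":0,"dy":-0.03,"dz":0.45,"twist":0},{"dx":0,"dy":-0.03,"dz":0.5,"twist":0},{"dx":0,"dy":-0.03,"dz":0.5,"twist":0}]'

```text
t: 5.25
tcp_pos: [371.7, 291.6, 144.8]
eef_rot: [-3.14, 0.001, 2.982]
force: [1.8, -4.7, 1.0]
width: 35.3
finger_force: 59.9
```

Request:
drive_tool --series '[{"dx":0,"dy":-0.03,"dz":0.05,"twist":0},{"dx":0,"dy":-0.03,"dz":0.1,"twist":0},{"dx":0,"dy":-0.03,"dz":0.1,"twist":0}]'

```text
t: 5.62
tcp_pos: [371.7, 291.6, 144.0]
eef_rot: [-3.141, 0.001, 2.983]
force: [2.6, -5.3, 0.7]
width: 35.5
finger_force: 59.9
```

Request:
drive_tool --series '[{"dx":0,"dy":0,"dz":0.05,"twist":0},{"dx":0,"dy":0,"dz":0.1,"twist":0},{"dx":0,"dy":0,"dz":0.1,"twist":0}]'

```text
t: 6.0
tcp_pos: [371.7, 291.6, 143.0]
eef_rot: [-3.141, 0.001, 2.983]
force: [2.5, -4.3, 0.9]
width: 35.3
finger_force: 59.9
```

Request:
drive_tool --series '[{"dx":0,"dy":0,"dz":0.05,"twist":0},{"dx":0,"dy":0,"dz":0.1,"twist":0}]'

```text
t: 6.25
tcp_pos: [371.7, 291.6, 142.0]
eef_rot: [-3.141, 0.001, 2.983]
force: [2.5, -4.8, 1.0]
width: 36.0
finger_force: 59.9
```

Request:
drive_tool --series '[{"dx":0,"dy":0,"dz":0.05,"twist":0},{"dx":0,"dy":0,"dz":0.1,"twist":0}]'

```text
t: 6.5
tcp_pos: [371.7, 291.6, 141.0]
eef_rot: [-3.141, 0.001, 2.983]
force: [2.6, -5.0, 2.5]
width: 35.2
finger_force: 59.9
```

Request:
drive_tool --series '[{"dx":0,"dy":0,"dz":0.05,"twist":0},{"dx":0,"dy":0,"dz":0.1,"twist":0}]'

```text
t: 6.75
tcp_pos: [371.7, 291.6, 140.3]
eef_rot: [-3.141, 0.001, 2.983]
force: [1.2, -6.0, 4.9]
width: 35.3
finger_force: 59.9
```

Request:
drive_tool --series '[{"dx":0,"dy":0,"dz":0.0,"twist":0}]'

```text
t: 6.88
tcp_pos: [371.7, 291.6, 140.3]
eef_rot: [-3.141, 0.001, 2.983]
force: [1.1, -5.3, 3.2]
width: 35.6
finger_force: 59.9
```

Request:
drive_tool --series '[{"dx":0,"dy":0,"dz":0.04,"twist":0.05},{"dx":0,"dy":0,"dz":0.04,"twist":0.1},{"dx":0,"dy":0,"dz":0.04,"twist":0.15}]'

```text
t: 7.25
tcp_pos: [371.7, 291.4, 139.6]
eef_rot: [-3.141, 0.001, 2.831]
force: [2.6, -4.7, 1.7]
width: 35.3
finger_force: 60.0
```

Request:
drive_tool --series '[{"dx":0,"dy":0,"dz":0.0,"twist":0.06},{"dx":0,"dy":0,"dz":0,"twist":0.12},{"dx":0,"dy":0,"dz":0.0,"twist":0.18}]'

```text
t: 7.62
tcp_pos: [371.6, 291.2, 139.5]
eef_rot: [-3.141, 0.001, 2.651]
force: [2.2, -5.3, 2.2]
width: 35.6
finger_force: 59.8
```

Run:
```python
from h import *
import pickle
s=read_state();f=grab_frame('wrist');pickle.dump((s,f),open('w3.pkl','wb'))
s0,f0=pickle.load(open('w2.pkl','rb'))
print(s['moment'],s['force'],s0['moment'])
# rectify both to plane z=53 world grid & compare
def rect(f,s,z):
    xs,ys=np.meshgrid(np.arange(310,434,.31),np.arange(230,354,.31));A,C=pose(f,s)
    q=(np.stack([xs,ys,np.full(xs.shape,z)],-1)-C)@A;u=f['cx']+K(f)*q[...,0]/q[...,2];v=f['cy']+K(f)*q[...,1]/q[...,2]
    return cv2.remap(f['color'],u.astype(np.float32),v.astype(np.float32),1)
save('rect.png',np.hstack([rect(f0,s0,20),rect(f,s,20)]))
```

```text
[-1.27687717 -0.35628555  0.08296341] [ 2.16787319 -5.25445038  2.1508935 ] [-0.01574636 -0.02104167 -0.04570074]
```

View pics/rect.png

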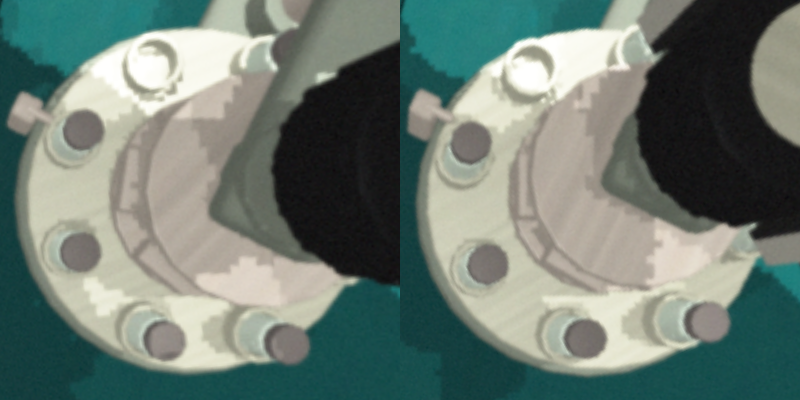

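The turret has already turned by about 0.17 rad: its pocket moved from (152,65) to (127,70) in the rectified view. With the force also fallen, the teeth look to be in mesh. I'll ease back into the play and test downward gently.

Request:
drive_tool --series '[{"dx":0,"dy":0,"dz":0.0,"twist":-0.035},{"dx":0,"dy":0,"dz":0.07,"twist":-0.035},{"dx":0,"dy":0,"dz":0.14,"twist":-0.035}]'

```text
t: 8.05
tcp_pos: [371.6, 291.3, 138.1]
eef_rot: [-3.141, 0.001, 2.687]
force: [2.8, -5.5, 2.0]
width: 35.4
finger_force: 59.8
```

Request:
drive_tool --series '[{"dx":0,"dy":0,"dz":0.07,"twist":0},{"dx":0,"dy":0,"dz":0.14,"twist":0},{"dx":0,"dy":0,"dz":0.2,"twist":0},{"dx":0,"dy":0,"dz":0.25,"twist":0}]'

```text
t: 8.55
tcp_pos: [371.6, 291.3, 135.6]
eef_rot: [-3.141, 0.001, 2.688]
force: [1.9, -6.0, 1.3]
width: 35.7
finger_force: 59.8
```

Request:
drive_tool --series '[{"dx":0,"dy":0,"dz":0.07,"twist":0},{"dx":0,"dy":0,"dz":0.14,"twist":0}]'

```text
t: 8.8
tcp_pos: [371.6, 291.3, 134.2]
eef_rot: [-3.141, 0.001, 2.688]
force: [2.2, -4.4, 0.3]
width: 35.3
finger_force: 59.8
```

Request:
drive_tool --series '[{"dx":0,"dy":0,"dz":0.05,"twist":0},{"dx":0,"dy":0,"dz":0.1,"twist":0}]'

```text
t: 9.05
tcp_pos: [371.6, 291.3, 133.2]
eef_rot: [-3.141, 0.001, 2.688]
force: [1.9, -5.5, 2.2]
width: 35.7
finger_force: 59.8
```

Request:
drive_tool --series '[{"dx":0,"dy":0,"dz":0.04,"twist":0},{"dx":0,"dy":0,"dz":0.07,"twist":0}]'

```text
t: 9.3
tcp_pos: [371.6, 291.3, 132.8]
eef_rot: [-3.141, 0.001, 2.688]
force: [1.6, -6.2, 4.9]
width: 35.4
finger_force: 60.2
```

Request:
drive_tool --series '[{"dx":0,"dy":0,"dz":0.04,"twist":0},{"dx":0,"dy":0,"dz":0.07,"twist":0}]'

```text
t: 9.55
tcp_pos: [371.7, 291.3, 132.7]
eef_rot: [-3.141, 0.001, 2.688]
force: [1.1, -7.4, 10.5]
width: 35.7
finger_force: 60.7
```

Request:
drive_tool --series '[{"dx":0,"dy":0,"dz":0.03,"twist":0},{"dx":0,"dy":0,"dz":0.06,"twist":0}]'

```text
t: 9.8
tcp_pos: [371.7, 291.3, 132.6]
eef_rot: [-3.142, 0.001, 2.688]
force: [-0.6, -8.9, 14.0]
width: 35.6
finger_force: 61.2
```

Hard stop at TCP z≈132.7, 8 mm below tooth contact, so the knob is home. I'll relieve the press and turn clockwise, short of the full amount.

Request:
drive_tool --series '[{"dx":0,"dy":0,"dz":-0.12,"twist":0.05},{"dx":0,"dy":0,"dz":-0.12,"twist":0.12},{"dx":0,"dy":0,"dz":-0.12,"twist":0.19},{"dx":0,"dy":0,"dz":-0.12,"twist":0.26},{"dx":0,"dy":0,"dz":-0.12,"twist":0.33},{"dx":0,"dy":0,"dz":-0.12,"twist":0.4},{"dx":0,"dy":0,"dz":-0.12,"twist":0.45},{"dx":0,"dy":0,"dz":-0.12,"twist":0.5},{"dx":0,"dy":0,"dz":-0.12,"twist":0.5}]'

```text
t: 10.92
tcp_pos: [371.3, 290.9, 132.7]
eef_rot: [-3.141, 0.002, 2.187]
force: [1.1, -7.4, 6.4]
width: 35.3
finger_force: 60.4
```

```bash
cat >> h.py <<'E'
def rect(f,s,z):
    xs,ys=np.meshgrid(np.arange(311,431,.3),np.arange(231.7,351.6,.3));A,C=pose(f,s)
    q=(np.stack([xs,ys,np.full(xs.shape,float(z))],-1)-C)@A;u=f['cx']+K(f)*q[...,0]/q[...,2];v=f['cy']+K(f)*q[...,1]/q[...,2]
    return cv2.remap(f['color'],u.astype(np.float32),v.astype(np.float32),cv2.INTER_CUBIC)
E
python3 - <<'E'
from h import *
import pickle
s=read_state();f=grab_frame('wrist');t=grab_frame('top');pickle.dump((s,f,t),open('w4.pkl','wb'))
print(s['t'],s['tcp_pos'],s['joint_pos'][5])
save('rect4.png',np.vstack([np.hstack([rect(f,s,20),rect(f,s,53)])]))
E
```

```text
10.925 [371.27765674 290.88671429 132.74360968] 1.6198531928282838
```

View pics/rect4.png

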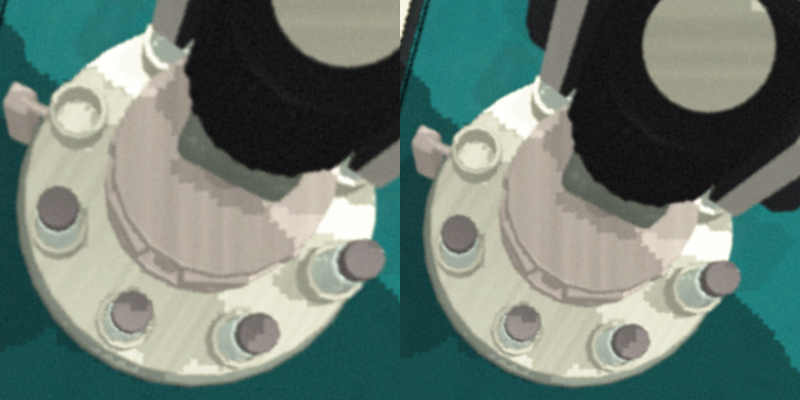

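The rectified view has 0.3 mm/px with its centre near (200,200). At z=20 the pocket is at (78,113), close to the pointer at about (25,108). At z=53 the vial tops are at (58,233), (121,322), (229,341) and (320,279).

Run:
```python
from h import *
import pickle
from scipy.optimize import least_squares
w=lambda x,y:np.array([311+.3*x,231.7+.3*y])
PK=w(78,113);V=[w(*p) for p in [(58,233),(121,322),(229,341),(320,279)]]
def m(q,k): a=q[2]+k*np.pi/4; return q[:2]+43.5*np.array([np.cos(a),np.sin(a)])
r=least_squares(lambda q:np.concatenate([m(q,0)-PK]+[m(q,-(i+1))-V[i] for i in range(4)]),[371,291,-2.5])
print(r.x,r.fun.round(1))
s,f,t=pickle.load(open('w4.pkl','rb'))
# zoomed pointer+pocket: wrist rectified z=30 and z=20, plus top camera zoom
def rz(f,s,z,x0,y0,n,st):
    xs,ys=np.meshgrid(x0+st*np.arange(n),y0+st*np.arange(n));A,C=pose(f,s)
    q=(np.stack([xs,ys,np.full(xs.shape,float(z))],-1)-C)@A
    return cv2.remap(f['color'],(f['cx']+K(f)*q[...,0]/q[...,2]).astype(np.float32),(f['cy']+K(f)*q[...,1]/q[...,2]).astype(np.float32),cv2.INTER_CUBIC)
save('z5.png',np.hstack([rz(f,s,30,305,245,400,.12),rz(t,None,30,300,230,400,.25)]))
for p in ([318,263.5,30],): print((np.array(p[:2])-[305,245])/.12,(np.array(p[:2])-[300,230])/.25)
```

```text
[370.88085974 291.41801151  -2.56100329] [ 0.1  2.  -0.1 -1.3 -0.3 -0.5  0.   0.   0.3 -0.1]
[108.33333333 154.16666667] [ 72. 134.]
```

View pics/z5.png

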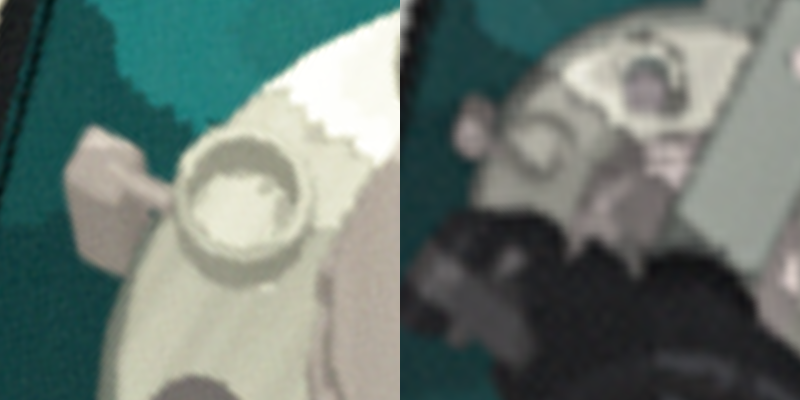

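Pocket is at about -2.56 rad and the pointer at about -2.67 rad, so roughly 0.10 rad more. Then I'll let go, rise and turn the camera into the pointer's plane to check.

Request:
drive_tool --series '[{"dx":0,"dy":0.02,"dz":-0.04,"twist":0.04},{"dx":0,"dy":0.02,"dz":-0.04,"twist":0.08},{"dx":0,"dy":0.02,"dz":-0.04,"twist":0.1},{"dx":0,"dy":0.02,"dz":-0.04,"twist":0.1}]'

```text
t: 11.52
tcp_pos: [371.2, 290.8, 132.8]
eef_rot: [-3.14, 0.002, 2.087]
force: [1.1, -6.7, 3.3]
width: 35.6
finger_force: 60.4
```

Request:
drive_tool --jaw 1 --series '[{"dx":0,"dy":0,"dz":0,"twist":0},{"dx":0,"dy":0,"dz":0,"twist":0},{"dx":0,"dy":0,"dz":0,"twist":0},{"dx":0,"dy":0,"dz":0,"twist":0},{"dx":0,"dy":0,"dz":0,"twist":0},{"dx":0,"dy":0,"dz":0,"twist":0},{"dx":0,"dy":0,"dz":-3,"twist":0},{"dx":0,"dy":0,"dz":-6,"twist":0},{"dx":0,"dy":0,"dz":-8,"twist":-0.15},{"dx":0,"dy":0,"dz":-8,"twist":-0.3},{"dx":0,"dy":0,"dz":-8,"twist":-0.45},{"dx":0,"dy":0,"dz":-8,"twist":-0.6},{"dx":0,"dy":0,"dz":-8,"twist":-0.75},{"dx":0,"dy":0,"dz":-8,"twist":-0.9},{"dx":0,"dy":0,"dz":-8,"twist":-1.05},{"dx":0,"dy":0,"dz":-8,"twist":-1.2},{"dx":0,"dy":0,"dz":-8,"twist":-1.35},{"dx":0,"dy":0,"dz":-8,"twist":-1.54},{"dx":0,"dy":0,"dz":-8,"twist":-1.54}]'

```text
t: 13.9
tcp_pos: [371.5, 291.9, 212.9]
eef_rot: [3.142, -0.0, -2.657]
force: [-0.2, 0.5, 0.1]
width: 85.3
finger_force: 0.0
```

Run:
```python
from h import *
import pickle
s=read_state();f=grab_frame('wrist');t=grab_frame('top');pickle.dump((s,f,t),open('w6.pkl','wb'))
print(s['t'],s['tcp_pos'],s['eef_rot'],s['joint_pos'][5],s['force'])
C=np.array([371.1,291.6])
def e(z,r,a=-2.66): return [C[0]+r*np.cos(a),C[1]+r*np.sin(a),z]
pts=np.array([proj(f,e(z,r),s) for z,r in ((145,0),(30,60),(20,43.5),(20,0),(20,-53))]);print(pts.round())
print('camera',pose(f,s)[1])
u0,v0=int(pts[1,0])-75,int(pts[1,1])-25
print(u0,v0)
save('w6.png',cv2.resize(f['color'][v0:v0+112,u0:u0+150],(800,597),interpolation=3))
```

```text
13.9 [371.54608315 291.86054227 212.89534439] [ 3.14154438e+00 -4.94156800e-05 -2.65744193e+00] 0.18166845530384657 [-0.24362912  0.50012532  0.13240254]
[[318. 263.]
 [318. 142.]
 [318. 162.]
 [318. 213.]
 [318. 270.]]
camera [308.69881514 258.84341881 337.17014636]
243 116
```

View pics/w6.png

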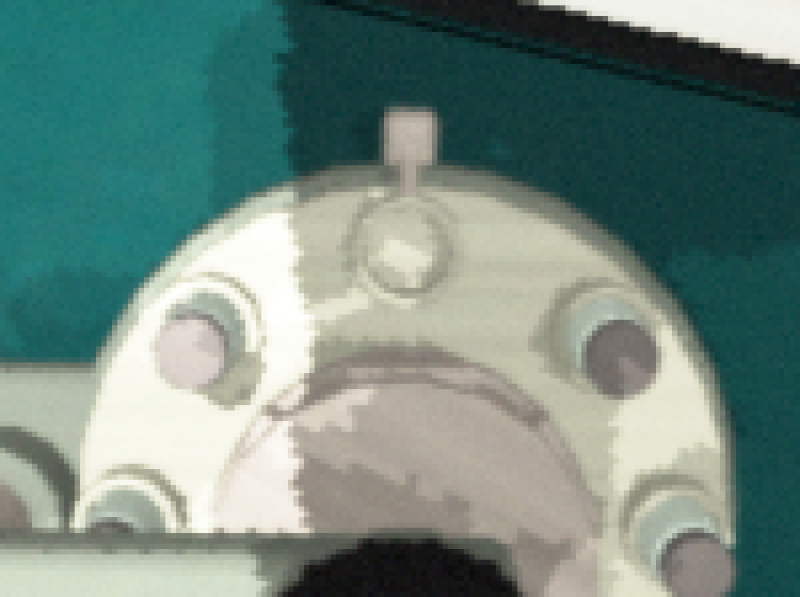

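In the pointer-plane view the post is at x≈411, its tip at 409, the pocket at 404 and the disc centre at 406. That puts the pocket within about 0.02 rad of the pointer. I'll check the knob's height, then hand in.

Run:
```python
from h import *
import pickle
s,f,t=pickle.load(open('w6.pkl','rb'))
z=[depthpt(f,318+a,263+b,s)[2] for a in range(-8,9,4) for b in range(-8,9,4)];print('knob top z',np.median(z))
s0,f0=pickle.load(open('w2.pkl','rb'));print('before',np.median([depthpt(f0,322+a,349+b,s0)[2] for a in range(-8,9,4) for b in range(-8,9,4)]))
if np.median(z)<148: print(hand_in())
```

```text
knob top z 144.2593886540528
before 162.47534437243857
the job is handed in; nothing more can be done
None
```

The job is handed in at about 14 s: the knob meshed at light pressure and was pushed home (top at 144 mm), and the empty pocket was turned to within about 0.02 rad of the pointer. The gripper let go and is clear above it.

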